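# Tip the forming block onto its back in the taped hammering spot

## Robot

A 6-joint arm with a two-finger parallel gripper is mounted at the origin on the work surface. World frame = base frame: x ahead of the robot, y to its left, z up, the work surface at z = 0. Lengths are in m, angles in rad, forces in N, time in s.
With the tool pointing down it reaches from about 0.25 to 0.725 m from the base axis. Payload 4 kg.
Tool frame: the origin (TCP) lies midway between the tips of the shut fingers; the grasp point (between the pads) lies 19 mm behind it; z points along the fingers, y is the direction in which the jaws open and shut (so a half turn about z gives the same grasp; the last joint's range is limited). The gripper opens to 85 mm and grips with 20 to 120 N. Pads are 22 mm wide; open, the fingers measure 114 mm over their backs; the gripper's body (76 mm by 85 mm) begins 54 mm behind the grasp point. The pads swing forward as they close: fully open they stand 13 mm farther back than shut.
Start: joints at [1.16, 0.241, 0.005, 1.335, 0, 1.571], TCP at [0.2, 0.458, 0.231] pointing down, gripper open.
Joint ranges: [-2.72, 2.72], [-1.05, 1.87], [-1.09, 1.28], [-1.99, 2.15], [-1.42, 1.44], [-3.14, 3.14]. Speed limits (rad/s): [2.79, 2.79, 3.14, 3.14, 3.14, 3.14].

## Interface

Orientations are given as a rotation vector (axis times angle).
In Python, from station import observe, viewer, arm gives the robot as it stands. The module is installed in compiled form; this text tells all that it offers.
- The arm moves only by the tool servo_tool, never from a script. Its argument "commands" is a list of rows, each an object with "linear": the shift along the tool's x, y, z in mm, a list of three; "rotation": the turn, a rotation vector about the tool's x, y, z in rad, a list of three; "fingers": the opening, from 0 (shut) to 1 (fully open). A call has 1 to 8 rows; each row is the pose to reach, as a shift and turn from the pose commanded when the call began, along the tool's axes at that moment; what a row does not reach only later rows make up. A row lasts 1/12 s, in which the tool goes at most 41.7 mm and 7.16 degrees, less where a joint would pass 70% of its speed; a pose out of reach is approached as far as the arm can. A call with a gripper value outside its range is refused whole. The fingers move at their own pace and stop on an object; "grip_force" is the grip in N (left out, the last holds). Time passes only in rows, so rows that repeat a pose let the fingers close. It gives the time, the measured TCP pose, the force and the opening at its end, in the units of the state.
- observe(): the state, without advancing time (a new reading comes with each control period).
- viewer.capture(name): name is "scene" or "side" or "wrist"; returns a dict with "img" (420x560x3 uint8, red, green, blue), "intrinsics" (3x3 intrinsics, pixels), "extrinsics" (4x4, takes a point from world to camera coordinates). Camera axes: x right, y down, z forward; pixel columns grow to the right and rows downward; lengths in m; the calibration is good to about 2 mm. A picture is of the moment at which its call begins. There is no depth.
- arm.job_done(): hands the job in, once; it reports no verdict.
Trained networks look in a picture, given as the dict that the camera call returned (one of the last four; its "shot" number tells which), for a name from the list of things; names that differ only in an ending like _2 or _b are one class to them, and where a whole thing is asked for, a point or a joint stands for the part that bears it (a point fixed in the world has none). Each returns a list of dicts, best first, with "p" (0 to 1); they miss things now and then, are a little off and sometimes report something else, mostly with a low value. They report only what shows in the picture. A call takes as long as a camera call.
- viewer.look_for(target, picture): "bbox" ([left, top, right, bottom] in pixels, round what is visible of it).
- viewer.cut_out(target, picture): "region" (420x560 bool, what is visible of it) and "bbox" ([left, top, right, bottom] in pixels, round what is visible of it).
The state is a dict: "time": time; "q": joint angles; "joint_vel": joint speeds; "joint_torque": joint torques, N m; "position": TCP position; "tcp_rot": TCP orientation; "force": force on the tool from outside, world axes, zero at the start; "torque": the same for the moment, N m; "opening": finger opening in m.
Only numpy, scipy, OpenCV 4.12 (cv2) and the standard library are available. Lean on these libraries where they do the work, as an engineer would, in place of code of your own. Each camera call takes 0.05 s, during which the arm holds its last target. There are 200 camera calls.

## Task

The grooved hardwood forming block stands on end just short of the taped rectangle on the bench, its grooves turned away from the tape. Without gripping or lifting it, push it low with the fingertips so that it slides, still upright, until its foot is just inside the near end of the tape, then push it high on the grooved face so that it topples and lands on its back wholly inside the tape, grooves up and ready for hammering. Push gently, leave everything else on the bench where it is, and finish clear of the block.

Things in the scene. Friction and masses are not known exactly. Their poses are not given: they have to be found in the camera images.
- forming_block: pale hardwood block, 0.4 to 0.65 kg, loose, standing on end: 60 mm thick (x), 90 wide (y), 150 tall (z). Origin: centre of its foot. x points from the grooved face (x = -30 mm) to the plain back (+30), z up while it stands. Half-round channels cross the grooved face at 26-58, 68-92 and 102-118 mm above the foot; it is flat below and above them. Friction on the bench 0.45 to 0.75
- foot_left (a point): foot corner of the forming block's plain back face, left side (block frame x = +30, y = +45, z = 0 mm). One end of the lower back edge, on which the block turns when tipped; it starts 15 to 90 mm short of the tape's near end, up to 7 degrees out of square and 10 mm off centre
- foot_right (a point): foot corner of the forming block's plain back face, right side (block frame x = +30, y = -45, z = 0 mm). One end of the lower back edge, on which the block turns when tipped; it starts 15 to 90 mm short of the tape's near end, up to 7 degrees out of square and 10 mm off centre
- head_left (a point): head corner of the forming block's plain back face, left side (block frame x = +30, y = +45, z = 150 mm). 150 mm above the bench while the block stands, on the bench when it lies on its back
- head_right (a point): head corner of the forming block's plain back face, right side (block frame x = +30, y = -45, z = 150 mm). 150 mm above the bench while the block stands, on the bench when it lies on its back
- spot: rectangle of pale masking tape stuck flat on the bench (under 1 mm thick): inside 200 mm long (x) by 140 mm wide (y), the 18 mm wide tape lying outside that. Origin: its centre, on the bench. x points the way the block is to be laid: the block stands by the near end, whose inner edge is at x = -100 mm; far end x = +100 mm, sides y = -70 and +70 mm
- offcut: bystander: plain block of the same pale wood, smooth on all sides, 45 x 60 mm and 110 mm tall, standing beside the forming block's path. Origin: centre of its foot
- bench_block: bystander: flat steel bench block 65 x 65 x 19 mm lying beyond the far end of the tape. Origin: centre of its underside
- doming_cube: bystander: steel doming cube, 42 mm edge, with round hollows, on the other side of the path (nothing stands behind the grooved face of the forming block). Origin: centre of its underside
- tape_roll: bystander: roll of masking tape lying flat, 96 mm across, 24 mm high. Origin: centre of its underside
- chasing_hammer: bystander: small hammer about 200 mm long lying on the bench beside the tape. Origin: near its middle, on the bench
- pin_dish: bystander: small open steel dish, 72 mm across, 28 mm high. Origin: centre of its underside
- pliers: bystander: pliers about 150 mm long lying flat on the bench. Origin: near their middle, on the bench

How it is judged:
By the outcome, as a careful person would: the job done as asked, in the order asked, and still so for the second after the job is handed in, with the robot touching nothing.
It also fails if it takes over 45 s, if anything falls off the work surface, if the arm or the gripper's body presses on something with over 40 N, if the wrist force passes 120 N, or if a joint passes its speed limit or range.

## Working session

There is one attempt and no reset: what is moved stays moved. The work goes in short steps, Python scripts to look and compute and a tool call to move; the robot and the scene stay as the last step left them, time stands still between calls to the robot, and variables do not carry over. Pictures are saved under pics/ and viewed, about 8 in all and at most 12, crops included, and the job is handed in when it is done.

Besides the shell and the picture viewer there is one more tool, called after "Request:" by a JSON object that holds its "name" and its "arguments", one argument or row to a line. servo_tool: Moves the arm, as the interface text tells. Its arguments: {"type":"object","properties":{"commands":{"type":"array"},"grip_force":{"type":"number"}},"required":["commands"]}

```bash
mkdir -p pics
cat > h.py <<'E'
import numpy as np, cv2
from station import observe, viewer, arm
def cap(n,f=None):
    p=viewer.capture(n)
    if f: cv2.imwrite('pics/'+f,cv2.cvtColor(p['img'],cv2.COLOR_RGB2BGR))
    return p
def proj(p,X):
    X=np.atleast_2d(X); c=(p['extrinsics']@np.c_[X,np.ones(len(X))].T)[:3]; u=p['intrinsics']@c
    return (u[:2]/u[2]).T
def ray(p,uv,z=0.):
    E=p['extrinsics'];R=E[:3,:3];o=-R.T@E[:3,3]
    d=R.T@np.linalg.inv(p['intrinsics'])@np.array([uv[0],uv[1],1.])
    return o+d*(z-o[2])/d[2]
E
python3 - <<'E'
from h import *
s=observe();print(s)
ps=[cap('scene','a.png'),cap('side','b.png')]
im=[cv2.imread('pics/a.png'),cv2.imread('pics/b.png')]
for n in ['forming_block','foot_left','foot_right','head_left','head_right','spot','offcut','doming_cube','bench_block']:
    for i,p in enumerate(ps):
        for d in viewer.look_for(n,p)[:2]:
            b=d['bbox'];print(n,i,round(d['p'],2),np.round(b,1),ray(p,[(b[0]+b[2])/2,(b[1]+b[3])/2]).round(3))
E
```

```text
{'time': 0.0, 'q': array([ 1.16000993e+00,  2.41414155e-01,  3.71368470e-03,  1.33521393e+00,
       -2.19423396e-05,  1.57081794e+00]), 'joint_vel': array([ 0.00023474,  0.00202011,  0.00142879,  0.00095195,  0.00092325,
       -0.00022502]), 'joint_torque': array([ 1.82648349e-03, -3.72314966e+01,  2.52410549e+01,  1.69680332e-02,
        1.96248088e-04,  3.82590684e-06]), 'position': array([0.19941444, 0.45781114, 0.23040836]), 'tcp_rot': array([-0.64068358, -3.07514867,  0.00326374]), 'force': array([-0.951687  ,  0.64001802,  0.15668861]), 'torque': array([0.00895629, 0.01284066, 0.0891849 ]), 'opening': 0.08556797869288997}
forming_block 0 0.8 [351.2 217.1 391.  289.6] [0.448 0.182 0.   ]
forming_block 0 0.2 [211.3 193.9 260.  210. ] [ 0.488 -0.228  0.   ]
forming_block 1 0.63 [226.4 147.5 267.1 214.9] [0.564 0.356 0.   ]
forming_block 1 0.33 [269.5 152.4 292.2 194. ] [0.689 0.376 0.   ]
foot_left 0 0.8 [352.7 211.9 393.  290.1] [0.439 0.182 0.   ]
foot_left 1 0.56 [225.2 150.8 267.7 213.4] [0.561 0.35  0.   ]
foot_right 0 0.55 [352.3 214.5 391.1 287.2] [ 0.44   0.179 -0.   ]
f
[... 363 characters left out ...]
.037 0.   ]
spot 1 0.64 [227.6 204.3 339.1 268.2] [0.554 0.022 0.   ]
spot 1 0.28 [227.1 155.6 264.4 214.5] [0.553 0.331 0.   ]
offcut 0 0.57 [361.3 285.3 392.9 341.2] [0.603 0.269 0.   ]
offcut 1 0.74 [227.8 205.8 345.7 271.2] [0.558 0.009 0.   ]
offcut 1 0.64 [270.7 149.2 292.7 193.2] [0.697 0.39  0.   ]
doming_cube 0 0.69 [349.8 214.1 394.5 286.2] [0.437 0.179 0.   ]
doming_cube 0 0.6 [339.1 211.7 360.8 234.9] [0.381 0.087 0.   ]
doming_cube 1 0.9 [204.5 213.2 228.7 239.7] [0.408 0.125 0.   ]
bench_block 0 0.7 [202.6 212.2 238.8 236.7] [ 0.584 -0.202  0.   ]
bench_block 1 0.73 [317.7 267.7 357.8 298.7] [ 0.595 -0.189  0.   ]
bench_block 1 0.73 [301.2 196.3 365.4 234.4] [0.723 0.07  0.   ]
```

View pics/a.png

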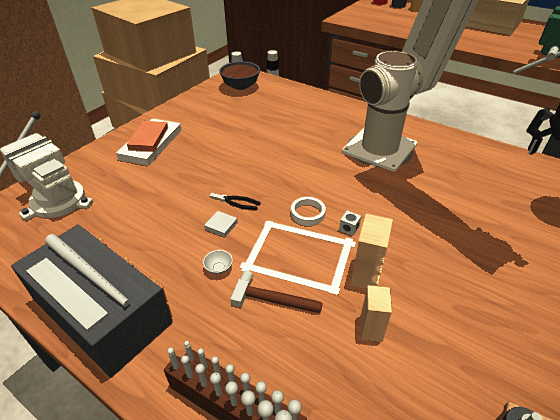

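View pics/b.png

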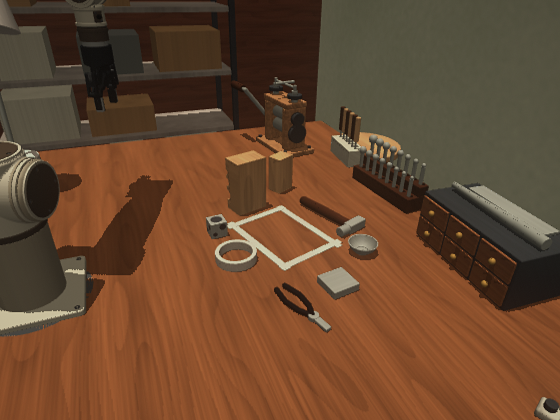

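```bash
cat >> h.py <<'E'
from scipy.optimize import minimize
S=4
def world(pose,P):
    x,y,a=pose;c,s=np.cos(a),np.sin(a);P=np.array(P,float)
    return np.c_[x+c*P[:,0]-s*P[:,1],y+s*P[:,0]+c*P[:,1],P[:,2]]
def hull(p,W):
    im=np.zeros((420*S,560*S),np.uint8)
    q=cv2.convexHull(((proj(p,W)+.5)*S).astype(np.float32)).round().astype(np.int32)
    cv2.fillConvexPoly(im,q,255); return cv2.resize(im,(560,420),interpolation=cv2.INTER_AREA)/255.
def box(lx,ly,lz):return [[i*lx/2,j*ly/2,k*lz] for i in(-1,1) for j in(-1,1) for k in(0,1)]
BLK=box(.06,.09,.15);TO=box(.236,.176,0);TI=box(.2,.14,0)
def fit(obs,model,x0):
    bl=lambda a:cv2.GaussianBlur(a.astype(np.float64),(0,0),1.)
    def f(v):
        x=np.array(v)*[.01,.01,.05]
        return sum(((bl(model(p,x))-bl(m))**2).sum() for p,m in obs)
    best=None
    for da in (-.15,0,.15):
        r=minimize(f,(np.array(x0)+[0,0,da])/[.01,.01,.05],method='Nelder-Mead',options=dict(xatol=.005,fatol=.01,initial_simplex=None))
        r=minimize(f,r.x+.3,method='Nelder-Mead',options=dict(xatol=.005,fatol=.01))
        if best is None or r.fun<best.fun:best=r
    return best.x*[.01,.01,.05],best.fun
mb=lambda p,x:hull(p,world(x,BLK))
ms=lambda p,x:hull(p,world(x,TO))-hull(p,world(x,TI))
E
python3 - <<'E'
from h import *
ps=[cap('scene'),cap('side')]
B=[];T=[]
for p in ps:
    d=viewer.cut_out('forming_block',p)
    print([(round(e['p'],2),np.round(e['bbox'])) for e in d]); B.append((p,d[0]['region']))
    d=viewer.cut_out('spot',p)
    print([(round(e['p'],2),np.round(e['bbox'])) for e in d]);
    T.append((p,d[0]['region']))
    print(T[-1][1].sum(),B[-1][1].sum())
a0=-np.pi/2-.1
for k in ([0,1],[0],[1]):
    b=fit([B[i] for i in k],mb,[.49,.175,a0]);t=fit([T[i] for i in k],ms,[.567,.03,a0])
    print(k,b,t)
    if len(k)==2:B2,T2=b[0],t[0]
ims=[]
for i,p in enumerate(ps):
    im=cv2.resize(cv2.cvtColor(p['img'],cv2.COLOR_RGB2BGR),None,fx=4,fy=4,interpolation=cv2.INTER_CUBIC)
    for pose,M in((B2,BLK),(T2,TO),(T2,TI)):
        q=((proj(p,world(pose,M))+.5)*4).round().astype(int)
        for u in range(8):
            for v in range(u):
                if bin(u^v).count('1')==1: cv2.line(im,tuple(map(int,q[u])),tuple(map(int,q[v])),(0,0,255),1)
    ims.append(im[180*4:310*4,230*4:400*4] if i==0 else im[140*4:275*4,190*4:350*4])
cv2.imwrite('pics/c0.png',ims[0]);cv2.imwrite('pics/c1.png',ims[1])
np.savez('fit',B=B2,T=T2)
E
```

```text
[(0.85, array([350., 215., 391., 289.]))]
[(0.57, array([240., 222., 358., 292.]))]
1594 2026
[(0.92, array([226., 151., 267., 216.]))]
[(0.7, array([228., 208., 339., 268.]))]
1240 2229
[0, 1] (array([ 0.51381011,  0.19910843, -1.28659798]), np.float64(52.96919026500754)) (array([ 0.554536  ,  0.03357394, -1.29492229]), np.float64(133.7072350882113))
[0] (array([ 0.51256539,  0.19869206, -1.27932181]), np.float64(30.979208242039803)) (array([ 0.55407742,  0.03165144, -1.29627131]), np.float64(41.05720622481245))
[1] (array([ 0.5144884 ,  0.20173801, -1.30132374]), np.float64(15.169991891717046)) (array([ 0.55652598,  0.03597348, -1.29054968]), np.float64(32.22803969679008))
```

View pics/c0.png

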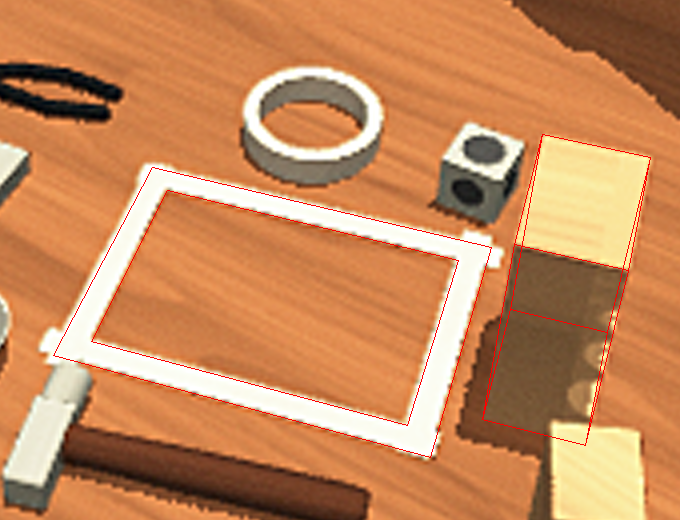

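Run:
```python
from h import *
from scipy.spatial.transform import Rotation as R
f=np.load('fit.npz');B,T=f['B'],f['T']
c,s=np.cos(T[2]),np.sin(T[2]);M=np.array([[c,s],[-s,c]])
print('block in spot',M@(B[:2]-T[:2]),np.degrees(B[2]-T[2]))
for n in ((.03,.045,0),(.03,-.045,0)):print((M@(world(B,[n])[0,:2]-T[:2])).round(4))
st=observe();print(R.from_rotvec(st['tcp_rot']).as_matrix().round(3))
p=cap('scene');
for n,h in(('offcut',.055),('doming_cube',.02)):
  for d in viewer.cut_out(n,p)[:2]:
    b=d['bbox'];X=ray(p,[(b[0]+b[2])/2,(b[1]+b[3])/2],h);print(n,d['p'],np.round(b),X.round(3),M@(X[:2]-T[:2]))
for d in viewer.cut_out('offcut',cap('side')):
    b=d['bbox']; print(d['p'],ray(p,[0,0])*0, np.round(b))
```

```text
block in spot [-0.17036846  0.00590368] 0.4769481031127317
[-0.1407  0.0512]
[-0.14   -0.0388]
[[-0.917  0.399 -0.   ]
 [ 0.399  0.917  0.   ]
 [ 0.    -0.    -1.   ]]
offcut 0.58 [359. 284. 391. 344.] [0.646 0.275 0.055] [-0.20695088  0.15384367]
doming_cube 0.56 [339. 211. 361. 234.] [0.398 0.094 0.02 ] [-0.10033636 -0.1342754 ]
0.72 [-0. -0.  0.] [270. 150. 292. 193.]
```

```bash
cat >> h.py <<'E'
from scipy.spatial.transform import Rotation as R
f=np.load('fit.npz');T=f['T'];B=f['B']
def tosp(X):
    c,s=np.cos(T[2]),np.sin(T[2]);return np.array([[c,s],[-s,c]])@(np.array(X)[:2]-T[:2])
def go(x,y,z,tilt,dyaw=0.):
    st=observe();R0=R.from_rotvec(st['tcp_rot'])
    a=T[2]+np.radians(dyaw);t=np.radians(tilt)
    F=np.array([np.cos(a),np.sin(a),0]);L=np.array([-F[1],F[0],0]);U=np.array([0,0,1.])
    Z=F*np.sin(t)-U*np.cos(t);Y=L;X=np.cross(Y,Z)
    Rt=R.from_matrix(np.c_[X,Y,Z])
    P=np.r_[world(T,[[x,y,0]])[0,:2],z]
    rv=(R0.inv()*Rt).as_rotvec()
    print('lin mm',(R0.inv().apply(P-st['position'])*1000).round(1),'rot',rv.round(3),'deg',np.degrees(np.linalg.norm(rv)).round(1),'fwd in tool',R0.inv().apply(F).round(3))
    print('t',st['time'],'tcp spot',tosp(st['position']).round(4),st['position'][2].round(4),'F',st['force'].round(2),'q',st['q'].round(2))
E
python3 - <<'E'
from h import *
go(-.28,.006,.17,35)
E
```

```text
lin mm [-322.1  -27.4   61.3] rot [ 0.27  -0.57   0.856] deg 60.9 fwd in tool [-0.634 -0.773  0.   ]
t 1.55 tcp spot [-0.5054 -0.2257] 0.2313 F [ 0.72 -0.08 -0.24] q [ 1.16  0.24  0.01  1.34 -0.    1.57]
```

Request:
{"name": "servo_tool", "arguments": {
  "commands": [
    {"linear": [-40, -3, 5], "rotation": [0.03, -0.065, 0.1], "fingers": 0.6},
    {"linear": [-80, -7, 13], "rotation": [0.06, -0.13, 0.195], "fingers": 0.6},
    {"linear": [-120, -10, 22], "rotation": [0.09, -0.195, 0.295], "fingers": 0.6},
    {"linear": [-160, -13, 30], "rotation": [0.125, -0.26, 0.39], "fingers": 0.6},
    {"linear": [-200, -17, 38], "rotation": [0.16, -0.33, 0.495], "fingers": 0.6},
    {"linear": [-240, -20, 45], "rotation": [0.19, -0.4, 0.6], "fingers": 0.6},
    {"linear": [-280, -24, 53], "rotation": [0.23, -0.48, 0.72], "fingers": 0.6},
    {"linear": [-310, -26, 58], "rotation": [0.26, -0.54, 0.82], "fingers": 0.6}
  ]
}}

```text
time: 2.22
position: [0.4754, 0.3091, 0.1729]
tcp_rot: [1.533, 2.161, -0.471]
force: [-0.2, -0.7, -1.0]
opening: 0.0508
```

Run:
```python
from h import *
go(-.28,.006,.17,35);cap('wrist','w1.png');
```

```text
lin mm [-4.5  6.8  6.1] rot [ 0.015 -0.041  0.056] deg 4.1 fwd in tool [-0.84  -0.055  0.539]
t 2.2167 tcp spot [-0.2867 -0.0011] 0.1729 F [-0.18 -0.66 -1.04] q [ 0.83  0.63  0.3   1.56 -0.48  2.14]
```

View pics/w1.png

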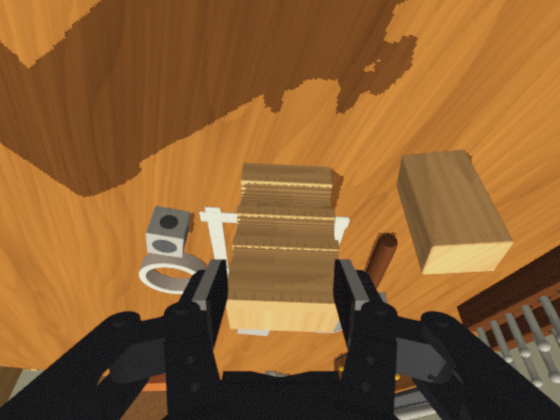

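Run:
```python
from h import *
go(-.27,.006,.010,35)
```

```text
lin mm [ 73.9   7.9 139.8] rot [ 0.008 -0.034  0.053] deg 3.6 fwd in tool [-0.837 -0.048  0.545]
t 2.2667 tcp spot [-0.284   0.0011] 0.1676 F [ 2.48  0.41 -4.31] q [ 0.82  0.64  0.31  1.56 -0.49  2.14]
```

Request:
{"name": "servo_tool", "arguments": {
  "commands": [
    {"linear": [12, 3, 23], "rotation": [0.004, -0.017, 0.025], "fingers": 0.6},
    {"linear": [24, 5, 46], "rotation": [0.008, -0.034, 0.05], "fingers": 0.6},
    {"linear": [37, 8, 69], "rotation": [0.008, -0.034, 0.05], "fingers": 0.6},
    {"linear": [49, 8, 92], "rotation": [0.008, -0.034, 0.05], "fingers": 0.6},
    {"linear": [59, 8, 112], "rotation": [0.008, -0.034, 0.05], "fingers": 0.6},
    {"linear": [66, 8, 125], "rotation": [0.008, -0.034, 0.05], "fingers": 0.6},
    {"linear": [71, 8, 134], "rotation": [0.008, -0.034, 0.05], "fingers": 0.6},
    {"linear": [71, 8, 134], "rotation": [0.008, -0.034, 0.05], "fingers": 0.6}
  ]
}}

```text
time: 2.93
position: [0.4807, 0.3, 0.0196]
tcp_rot: [1.563, 2.101, -0.49]
force: [-0.1, 0.4, 0.0]
opening: 0.0513
```

Run:
```python
from h import *
go(-.225,.005,.010,35)
p=cap('side','s2.png');im=cv2.imread('pics/s2.png')[120:280,160:370];cv2.imwrite('pics/s2c.png',cv2.resize(im,None,fx=3.6,fy=3.6,interpolation=cv2.INTER_CUBIC))
```

```text
lin mm [-37.    2.8  37.1] rot [ 0.005 -0.009  0.015] deg 1.0 fwd in tool [-0.824 -0.015  0.566]
t 2.9333 tcp spot [-0.2765  0.0015] 0.0196 F [-0.13  0.39  0.03] q [ 0.82  0.78  0.15  1.28 -0.51  2.19]
```

View pics/s2c.png

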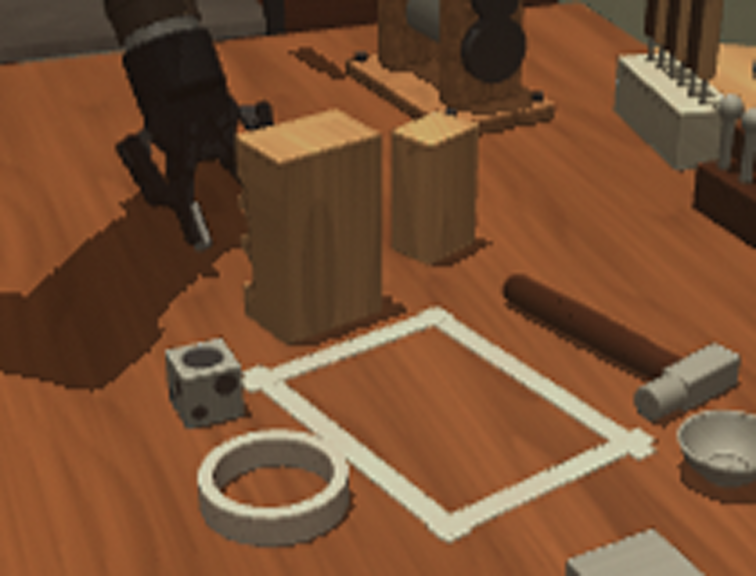

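Request:
{"name": "servo_tool", "arguments": {
  "commands": [
    {"linear": [-3, 2, 8], "rotation": [0.005, -0.009, 0.015], "fingers": 0.6},
    {"linear": [-9, 3, 14], "rotation": [0.005, -0.009, 0.015], "fingers": 0.6},
    {"linear": [-15, 3, 20], "rotation": [0.005, -0.009, 0.015], "fingers": 0.6},
    {"linear": [-21, 3, 26], "rotation": [0.005, -0.009, 0.015], "fingers": 0.6},
    {"linear": [-27, 3, 30], "rotation": [0.005, -0.009, 0.015], "fingers": 0.6},
    {"linear": [-33, 3, 34], "rotation": [0.005, -0.009, 0.015], "fingers": 0.6},
    {"linear": [-37, 3, 37], "rotation": [0.005, -0.009, 0.015], "fingers": 0.6},
    {"linear": [-37, 3, 37], "rotation": [0.005, -0.009, 0.015], "fingers": 0.6}
  ]
}}

```text
time: 3.65
position: [0.4998, 0.2513, 0.0127]
tcp_rot: [1.578, 2.079, -0.492]
force: [0.4, 0.1, -0.6]
opening: 0.0513
```

Run:
```python
from h import *
go(-.2,.005,.011,35)
```

```text
lin mm [-19.   -1.6  15.4] rot [ 0.002 -0.001 -0.004] deg 0.3 fwd in tool [-0.82   0.002  0.573]
t 3.65 tcp spot [-0.2244  0.0067] 0.0127 F [ 0.37  0.12 -0.62] q [ 0.75  0.76  0.07  1.19 -0.54  2.13]
```

Request:
{"name": "servo_tool", "arguments": {
  "commands": [
    {"linear": [-2.5, 0, 1.7], "rotation": [0, 0, 0], "fingers": 0.6},
    {"linear": [-5, 0, 3.5], "rotation": [0, 0, 0], "fingers": 0.6},
    {"linear": [-7.5, 0, 5.2], "rotation": [0, 0, 0], "fingers": 0.6},
    {"linear": [-10, 0, 7], "rotation": [0, 0, 0], "fingers": 0.6},
    {"linear": [-12.3, 0, 8.6], "rotation": [0, 0, 0], "fingers": 0.6},
    {"linear": [-14.5, 0, 10.2], "rotation": [0, 0, 0], "fingers": 0.6},
    {"linear": [-16.7, 0, 11.7], "rotation": [0, 0, 0], "fingers": 0.6},
    {"linear": [-19, 0, 13.3], "rotation": [0, 0, 0], "fingers": 0.6}
  ]
}}

```text
time: 4.32
position: [0.5059, 0.2315, 0.0123]
tcp_rot: [1.577, 2.082, -0.488]
force: [-1.5, 3.8, -0.8]
opening: 0.051
```

Run:
```python
from h import *
go(-.18,.005,.011,35)
```

```text
lin mm [-18.7  -2.1  14.5] rot [ 0.004 -0.004 -0.003] deg 0.4 fwd in tool [-0.821  0.     0.57 ]
t 4.3167 tcp spot [-0.2036  0.0071] 0.0123 F [-1.45  3.78 -0.75] q [ 0.72  0.74  0.03  1.15 -0.54  2.09]
```

Request:
{"name": "servo_tool", "arguments": {
  "commands": [
    {"linear": [-2, 0, 1.4], "rotation": [0, 0, 0], "fingers": 0.6},
    {"linear": [-4.1, 0, 2.9], "rotation": [0, 0, 0], "fingers": 0.6},
    {"linear": [-6.2, 0, 4.3], "rotation": [0, 0, 0], "fingers": 0.6},
    {"linear": [-8.2, 0, 5.7], "rotation": [0, 0, 0], "fingers": 0.6},
    {"linear": [-10.2, 0, 7.1], "rotation": [0, 0, 0], "fingers": 0.6},
    {"linear": [-12.3, 0, 8.6], "rotation": [0, 0, 0], "fingers": 0.6},
    {"linear": [-14.4, 0, 10], "rotation": [0, 0, 0], "fingers": 0.6},
    {"linear": [-16.4, 0, 11.4], "rotation": [0, 0, 0], "fingers": 0.6}
  ]
}}

```text
time: 4.98
position: [0.5112, 0.2108, 0.0123]
tcp_rot: [1.576, 2.081, -0.492]
force: [-1.0, 3.9, -0.9]
opening: 0.051
```

```bash
cat > chk.py <<'E'
from h import *
import sys
go(-.15,.005,.011,35)
obs=[];ps=[]
for n in('scene','side'):
    p=cap(n);d=viewer.cut_out('forming_block',p);print(n,d[0]['p'].__round__(2),np.round(d[0]['bbox']));obs.append((p,d[0]['region']))
x0=float(sys.argv[1])
P=world(T,[[x0,.006,0]])[0]
for k in([0,1],[0],[1]):
    b,e=fit([obs[i] for i in k],mb,[P[0],P[1],T[2]])
    print(k,'centre',tosp(b).round(4),'deg',np.degrees(b[2]-T[2]).round(2),'foot L/R',*[tosp(world(b,[[.03,s,0]])[0]).round(4) for s in(.045,-.045)],round(e,1))
E
python3 chk.py -.155
```

```text
lin mm [-25.8  -1.6  19.5] rot [ 0.003 -0.001 -0.003] deg 0.2 fwd in tool [-0.82   0.001  0.572]
t 4.9833 tcp spot [-0.1823  0.0066] 0.0123 F [-1.03  3.92 -0.92] q [ 0.68  0.72 -0.    1.12 -0.55  2.06]
scene 0.58 [342. 213. 380. 287.]
side 0.76 [230. 150. 274. 219.]
[0, 1] centre [-0.1462  0.0072] deg 0.32 foot L/R [-0.1165  0.0524] [-0.116  -0.0376] 54.0
[0] centre [-0.1454  0.006 ] deg 0.37 foot L/R [-0.1157  0.0512] [-0.1151 -0.0388] 13.6
[1] centre [-0.1509  0.0104] deg 2.69 foot L/R [-0.123   0.0567] [-0.1188 -0.0332] 24.0
```

Request:
{"name": "servo_tool", "arguments": {
  "commands": [
    {"linear": [-2, -0.2, 1.4], "rotation": [0, 0, 0], "fingers": 0.6},
    {"linear": [-4.1, -0.4, 2.9], "rotation": [0, 0, 0], "fingers": 0.6},
    {"linear": [-6.2, -0.6, 4.3], "rotation": [0, 0, 0], "fingers": 0.6},
    {"linear": [-8.2, -0.8, 5.7], "rotation": [0, 0, 0], "fingers": 0.6},
    {"linear": [-10.2, -1, 7.1], "rotation": [0, 0, 0], "fingers": 0.6},
    {"linear": [-12.3, -1, 8.6], "rotation": [0, 0, 0], "fingers": 0.6},
    {"linear": [-14.4, -1, 10], "rotation": [0, 0, 0], "fingers": 0.6},
    {"linear": [-16, -1, 11.2], "rotation": [0, 0, 0], "fingers": 0.6}
  ]
}}

```text
time: 5.85
position: [0.5156, 0.1917, 0.0123]
tcp_rot: [1.576, 2.081, -0.491]
force: [-1.4, 3.2, 1.6]
opening: 0.0514
```

Request:
{"name": "servo_tool", "arguments": {
  "commands": [
    {"linear": [-2, 0, 1.4], "rotation": [0, 0, 0], "fingers": 0.6},
    {"linear": [-4, 0, 2.8], "rotation": [0, 0, 0], "fingers": 0.6},
    {"linear": [-6, 0, 4.2], "rotation": [0, 0, 0], "fingers": 0.6},
    {"linear": [-7.5, 0, 5.3], "rotation": [0, 0, 0], "fingers": 0.6},
    {"linear": [-8.5, 0, 6], "rotation": [0, 0, 0], "fingers": 0.6},
    {"linear": [-8.5, 0, 6], "rotation": [0, 0, 0], "fingers": 0.6}
  ]
}}

```text
time: 6.35
position: [0.5186, 0.1817, 0.0124]
tcp_rot: [1.576, 2.08, -0.491]
force: [-0.3, 2.4, -0.4]
opening: 0.0515
```

```bash
python3 chk.py -.115;  python3 - <<'E'
from h import *
p=cap('side','s3.png');im=cv2.imread('pics/s3.png')[140:280,190:350];a=cv2.resize(im,None,fx=4,fy=4,interpolation=cv2.INTER_CUBIC)
cv2.imwrite('pics/s3c.png',a)
E
```

```text
lin mm [-1.1 -0.7  2.4] rot [ 0.003 -0.001 -0.003] deg 0.2 fwd in tool [-0.82   0.001  0.573]
t 6.35 tcp spot [-0.1523  0.0057] 0.0124 F [-0.3   2.41 -0.37] q [ 0.64  0.7  -0.05  1.07 -0.57  2.  ]
scene 0.88 [327. 209. 368. 285.]
side 0.76 [239. 156. 278. 223.]
[0, 1] centre [-0.1166  0.0061] deg 0.65 foot L/R [-0.0871  0.0515] [-0.0861 -0.0385] 30.3
[0] centre [-0.116   0.0042] deg 0.33 foot L/R [-0.0863  0.0494] [-0.0858 -0.0406] 4.4
[1] centre [-0.1187  0.0083] deg -1.59 foot L/R [-0.0875  0.0524] [-0.09   -0.0375] 17.1
```

View pics/s3c.png

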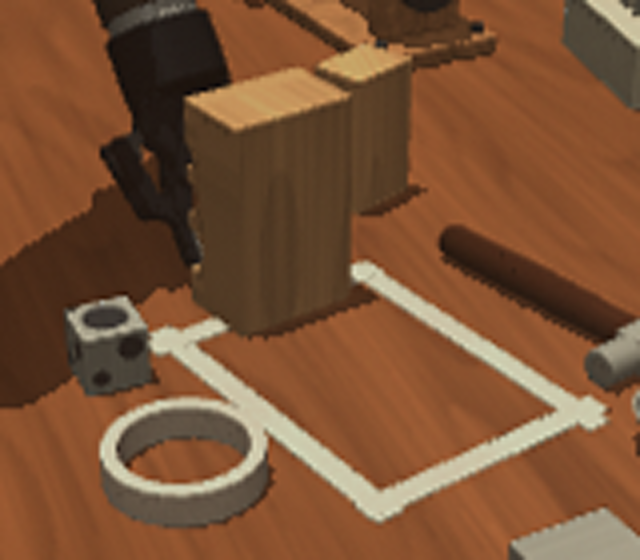

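Request:
{"name": "servo_tool", "arguments": {
  "commands": [
    {"linear": [-1.5, 0, 1], "rotation": [0, 0, 0], "fingers": 0.6},
    {"linear": [-3, 0, 2.1], "rotation": [0, 0, 0], "fingers": 0.6},
    {"linear": [-3, 0, 2.1], "rotation": [0, 0, 0], "fingers": 0.6},
    {"linear": [3, 0, -2], "rotation": [0, 0, 0], "fingers": 0.6},
    {"linear": [12, 0, -8.4], "rotation": [0, 0, 0], "fingers": 0.6},
    {"linear": [24, 0, -16.8], "rotation": [0, 0, 0], "fingers": 0.6},
    {"linear": [33, 0, -23], "rotation": [0, 0, 0], "fingers": 0.6},
    {"linear": [33, 0, -23], "rotation": [0, 0, 0], "fingers": 0.6}
  ]
}}

```text
time: 7.27
position: [0.5072, 0.2232, 0.0121]
tcp_rot: [1.573, 2.083, -0.49]
force: [0.0, -0.6, -0.9]
opening: 0.0511
```

```bash
python3 chk.py -.112;  python3 - <<'E'
from h import *
go(-.19,.006,.131,35)
p=cap('scene','s4.png');im=cv2.imread('pics/s4.png')[180:310,230:400];cv2.imwrite('pics/s4c.png',cv2.resize(im,None,fx=4,fy=4,interpolation=cv2.INTER_CUBIC))
E
```

```text
lin mm [-36.6  -1.2  26.8] rot [ 0.005 -0.002 -0.001] deg 0.3 fwd in tool [-0.82  -0.002  0.572]
t 7.2667 tcp spot [-0.1953  0.0061] 0.0121 F [ 0.01 -0.57 -0.94] q [ 0.7   0.73  0.02  1.13 -0.55  2.08]
scene 0.7 [328. 209. 366. 283.]
side 0.96 [238. 158. 280. 224.]
[0, 1] centre [-0.1132  0.0056] deg 0.87 foot L/R [-0.0839  0.0511] [-0.0825 -0.0389] 62.4
[0] centre [-0.1131  0.0037] deg 1.16 foot L/R [-0.084   0.0493] [-0.0822 -0.0407] 6.0
[1] centre [-0.1157  0.0086] deg 9.51 foot L/R [-0.0936  0.058 ] [-0.0787 -0.0308] 36.4
lin mm [-70.2   0.9 -95.9] rot [ 0.002 -0.001 -0.002] deg 0.2 fwd in tool [-0.82   0.001  0.573]
t 7.4667 tcp spot [-0.1926  0.0055] 0.0121 F [-0.21 -0.53 -0.11] q [ 0.7   0.73  0.01  1.13 -0.55  2.08]
```

View pics/s4c.png

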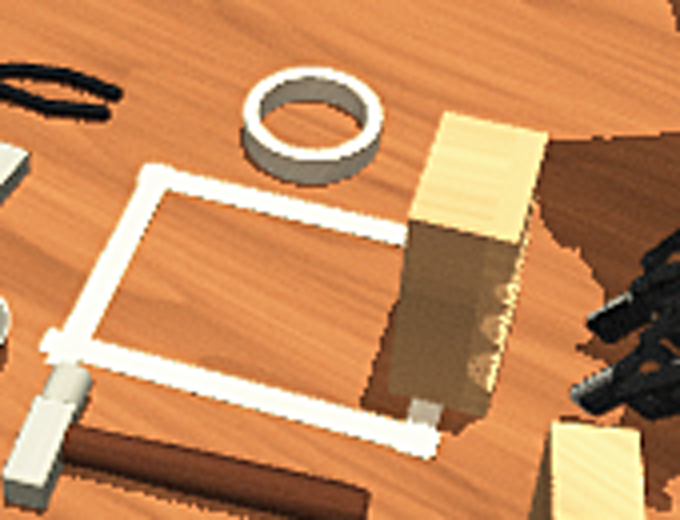

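Request:
{"name": "servo_tool", "arguments": {
  "commands": [
    {"linear": [-13, 0, -19], "rotation": [0, 0, 0], "fingers": 0.6},
    {"linear": [-26, 0, -38], "rotation": [0, 0, 0], "fingers": 0.6},
    {"linear": [-39, 0, -57], "rotation": [0, 0, 0], "fingers": 0.6},
    {"linear": [-52, 0, -75], "rotation": [0, 0, 0], "fingers": 0.6},
    {"linear": [-61, 0, -88], "rotation": [0, 0, 0], "fingers": 0.6},
    {"linear": [-66.5, 0, -95.5], "rotation": [0, 0, 0], "fingers": 0.6},
    {"linear": [-74, 0, -90], "rotation": [0, 0, 0], "fingers": 0.6},
    {"linear": [-81, 0, -85], "rotation": [0, 0, 0], "fingers": 0.6}
  ]
}}

```text
time: 8.18
position: [0.5121, 0.2028, 0.1281]
tcp_rot: [1.576, 2.081, -0.491]
force: [0.1, 0.5, 0.2]
opening: 0.0514
```

Run:
```python
from h import *
go(-.149,.006,.128,35);cap('wrist','w5.png')
```

```text
lin mm [-20.8   0.7  14.6] rot [ 0.003 -0.002 -0.003] deg 0.3 fwd in tool [-0.82   0.     0.572]
t 8.1833 tcp spot [-0.1744  0.0053] 0.1281 F [0.13 0.49 0.19] q [ 0.67  0.58  0.09  1.34 -0.56  2.04]
```

View pics/w5.png

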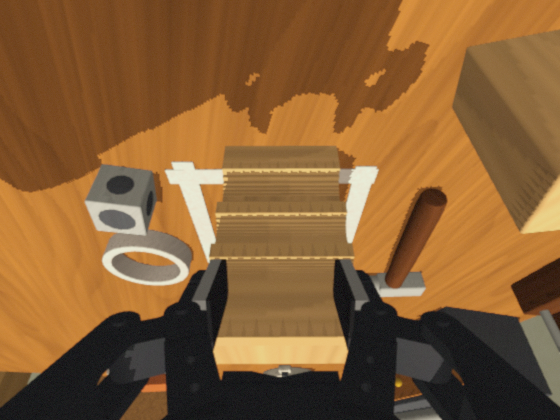

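Request:
{"name": "servo_tool", "arguments": {
  "commands": [
    {"linear": [-2.7, 0, 1.9], "rotation": [0, 0, 0], "fingers": 0.6},
    {"linear": [-5.4, 0, 3.8], "rotation": [0, 0, 0], "fingers": 0.6},
    {"linear": [-8.1, 0, 5.7], "rotation": [0, 0, 0], "fingers": 0.6},
    {"linear": [-10.8, 0, 7.6], "rotation": [0, 0, 0], "fingers": 0.6},
    {"linear": [-13.5, 0, 9.4], "rotation": [0, 0, 0], "fingers": 0.6},
    {"linear": [-16, 0, 11.2], "rotation": [0, 0, 0], "fingers": 0.6},
    {"linear": [-18, 0, 12.6], "rotation": [0, 0, 0], "fingers": 0.6},
    {"linear": [-20, 0, 14], "rotation": [0, 0, 0], "fingers": 0.6}
  ]
}}

```text
time: 8.9
position: [0.5186, 0.1799, 0.1283]
tcp_rot: [1.576, 2.081, -0.491]
force: [-0.0, -0.7, -0.8]
opening: 0.0513
```

Request:
{"name": "servo_tool", "arguments": {
  "commands": [
    {"linear": [-2, 0, 1.4], "rotation": [0, 0, 0], "fingers": 0.6},
    {"linear": [-4.1, 0, 2.7], "rotation": [0, 0, 0], "fingers": 0.6},
    {"linear": [-6.2, 0, 4], "rotation": [0, 0, 0], "fingers": 0.6},
    {"linear": [-8.4, 0, 5.2], "rotation": [0, 0, 0], "fingers": 0.6},
    {"linear": [-10.6, 0, 6.5], "rotation": [0, 0, 0], "fingers": 0.6},
    {"linear": [-12.8, 0, 7.7], "rotation": [0, 0, 0], "fingers": 0.6},
    {"linear": [-15, 0, 9], "rotation": [0, 0, 0], "fingers": 0.6},
    {"linear": [-17.2, 0, 10.2], "rotation": [0, 0, 0], "fingers": 0.6}
  ]
}}

```text
time: 9.57
position: [0.524, 0.1605, 0.1298]
tcp_rot: [1.576, 2.081, -0.491]
force: [-0.7, 0.4, 0.6]
opening: 0.0513
```

Run:
```python
from h import *
go(-.11,.006,.132,35);cap('side','s6.png');im=cv2.imread('pics/s6.png')[110:280,160:350];cv2.imwrite('pics/s6c.png',cv2.resize(im,None,fx=3.4,fy=3.4,interpolation=cv2.INTER_CUBIC))
```

```text
lin mm [-18.    0.8   9.9] rot [ 0.003 -0.001 -0.003] deg 0.2 fwd in tool [-0.82   0.001  0.572]
t 9.5667 tcp spot [-0.1305  0.0052] 0.1298 F [-0.71  0.37  0.58] q [ 0.6   0.54  0.03  1.27 -0.57  1.96]
```

View pics/s6c.png

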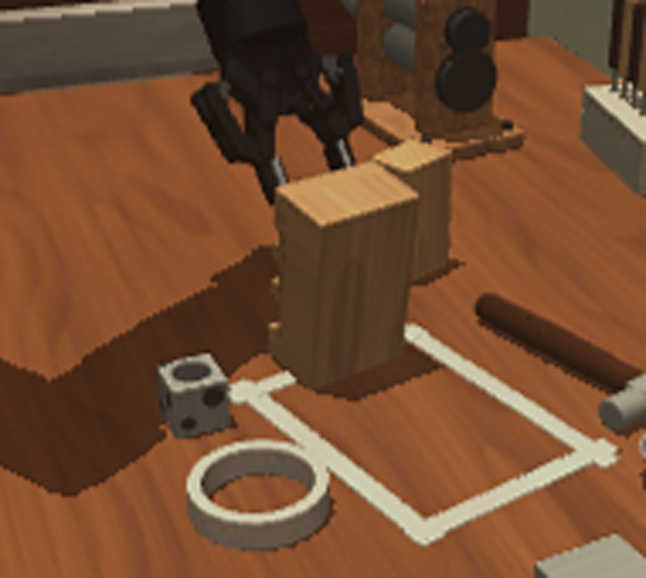

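Request:
{"name": "servo_tool", "arguments": {
  "commands": [
    {"linear": [-2, 0, 1.3], "rotation": [0, 0, 0], "fingers": 0.6},
    {"linear": [-4.1, 0, 2.6], "rotation": [0, 0, 0], "fingers": 0.6},
    {"linear": [-6.2, 0, 3.8], "rotation": [0, 0, 0], "fingers": 0.6},
    {"linear": [-8.4, 0, 5], "rotation": [0, 0, 0], "fingers": 0.6},
    {"linear": [-10.6, 0, 6.2], "rotation": [0, 0, 0], "fingers": 0.6},
    {"linear": [-12.8, 0, 7.4], "rotation": [0, 0, 0], "fingers": 0.6},
    {"linear": [-15, 0, 8.6], "rotation": [0, 0, 0], "fingers": 0.6},
    {"linear": [-17.2, 0, 10], "rotation": [0, 0, 0], "fingers": 0.6}
  ]
}}

```text
time: 10.28
position: [0.5294, 0.1414, 0.1314]
tcp_rot: [1.576, 2.081, -0.491]
force: [0.0, 0.8, -0.8]
opening: 0.0512
```

Request:
{"name": "servo_tool", "arguments": {
  "commands": [
    {"linear": [-1.7, 0, 1.1], "rotation": [0, 0, 0], "fingers": 0.6},
    {"linear": [-3.4, 0, 2.3], "rotation": [0, 0, 0], "fingers": 0.6},
    {"linear": [-5, 0, 3.5], "rotation": [0, 0, 0], "fingers": 0.6},
    {"linear": [-6.7, 0, 4.7], "rotation": [0, 0, 0], "fingers": 0.6},
    {"linear": [-8.4, 0, 5.8], "rotation": [0, 0, 0], "fingers": 0.6},
    {"linear": [-10, 0, 7], "rotation": [0, 0, 0], "fingers": 0.6},
    {"linear": [-12, 0, 8.4], "rotation": [0, 0, 0], "fingers": 0.6},
    {"linear": [-14, 0, 9.8], "rotation": [0, 0, 0], "fingers": 0.6}
  ]
}}

```text
time: 10.95
position: [0.534, 0.1251, 0.1314]
tcp_rot: [1.576, 2.081, -0.491]
force: [0.2, -0.3, 0.8]
opening: 0.0512
```

Run:
```python
from h import *
go(-.18,.006,.18,35);cap('side','s7.png');im=cv2.imread('pics/s7.png')[110:280,160:350];cv2.imwrite('pics/s7c.png',cv2.resize(im,None,fx=3.4,fy=3.4,interpolation=cv2.INTER_CUBIC))
```

```text
lin mm [ 43.    0.9 -89.3] rot [ 0.003 -0.001 -0.003] deg 0.2 fwd in tool [-0.82   0.001  0.572]
t 10.95 tcp spot [-0.0937  0.0052] 0.1314 F [ 0.25 -0.25  0.78] q [ 0.54  0.51 -0.01  1.22 -0.59  1.89]
```

View pics/s7c.png

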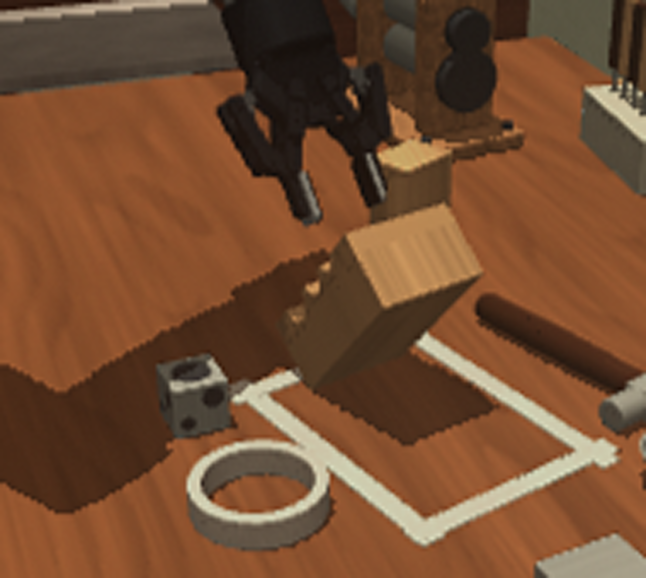

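It is past its balance point and falling in free flight, with the fingers clear. I'll back away: up and back from the block.

Request:
{"name": "servo_tool", "arguments": {
  "commands": [
    {"linear": [3, 0, -7], "rotation": [0, 0, 0], "fingers": 0.6},
    {"linear": [8, 0, -18], "rotation": [0, 0, 0], "fingers": 0.6},
    {"linear": [16, 0, -34], "rotation": [0, 0, 0], "fingers": 0.6},
    {"linear": [25, 0, -52], "rotation": [0, 0, 0], "fingers": 0.6},
    {"linear": [34, 0, -70], "rotation": [0, 0, 0], "fingers": 0.6},
    {"linear": [43, 0, -88], "rotation": [0, 0, 0], "fingers": 0.6},
    {"linear": [50, 0, -100], "rotation": [0, 0, 0], "fingers": 0.6},
    {"linear": [50, 0, -100], "rotation": [0, 0, 0], "fingers": 0.6}
  ]
}}

```text
time: 11.67
position: [0.5072, 0.2231, 0.1861]
tcp_rot: [1.574, 2.083, -0.485]
force: [0.4, -0.1, -0.7]
opening: 0.0515
```

Run:
```python
from h import *
mf=lambda p,x:hull(p,world(x,box(.15,.09,.06)))
obs=[];ims=[]
for n in('scene','side'):
    p=cap(n);d=viewer.cut_out('forming_block',p);print(n,d[0]['p'],np.round(d[0]['bbox']));obs.append((p,d[0]['region']))
P=world(T,[[-.005,.006,0]])[0]
for k in([0,1],[0],[1]):
    b,e=fit([obs[i] for i in k],mf,[P[0],P[1],T[2]])
    print(k,[tosp(world(b,[[i*.075,s*.045,0]])[0]).round(4) for i in(-1,1) for s in(1,-1)],round(e,1))
o=[cv2.cvtColor(q['img'],cv2.COLOR_RGB2BGR) for q,_ in obs]
o=[cv2.resize(i,(400,400),interpolation=cv2.INTER_CUBIC) for i in(o[0][180:320,230:370],o[1][160:300,200:340])]
cv2.imwrite('pics/f.png',np.hstack(o))
go(-.2,0,.25,35)
```

```text
scene 0.3 [210. 193. 257. 212.]
side 0.62 [252. 193. 319. 252.]
[0, 1] [array([-0.0802,  0.0477]), array([-0.0771, -0.0423]), array([0.0697, 0.0528]), array([ 0.0728, -0.0371])] 2872.0
[0] [array([-1.1273, -3.3969]), array([-1.2144, -3.4197]), array([-1.0894, -3.542 ]), array([-1.1764, -3.5648])] 208.5
[1] [array([-0.0796,  0.0511]), array([-0.0789, -0.0389]), array([0.0704, 0.0522]), array([ 0.0711, -0.0378])] 20.2
lin mm [-30.7  -4.5 -58.7] rot [ 0.002 -0.001 -0.002] deg 0.2 fwd in tool [-0.82   0.001  0.573]
t 11.8667 tcp spot [-0.1915  0.0047] 0.1843 F [0.3  0.08 0.56] q [ 0.7   0.55  0.19  1.49 -0.55  2.08]
```

View pics/f.png

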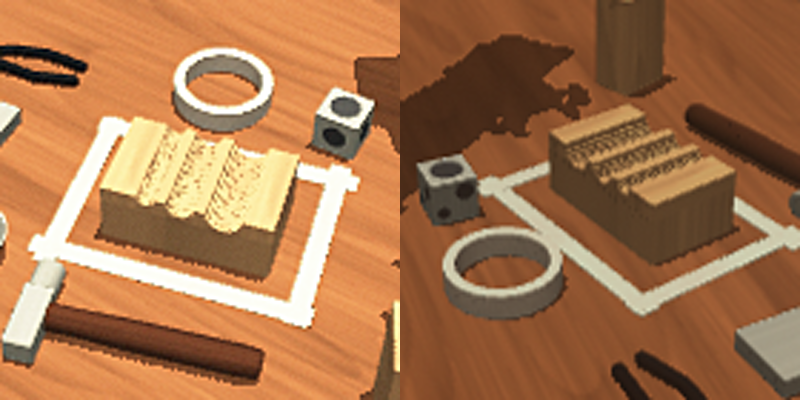

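The block lies grooves up inside the tape with bench showing all round, and nothing else has moved. The gripper is clear, so I'm handing in.

```bash
python3 -c "
from station import arm;print(arm.job_done())"
```

```text
the job is handed in; nothing more can be done
None
```

The forming block now lies on its back inside the tape, grooves up, and I have handed the job in at about 12 s of the 45 s allowed.

- **Slide:** I pushed it low, about 20 mm up, with both fingertips at roughly 4 N. It stayed upright and stopped with its foot edge about 17 mm inside the near end of the tape.
- **Topple:** I pushed it high on the flat above the grooves at roughly 1 N. It passed its balance point, came off the fingers and fell on its own. I then drew the arm up and back.
- **Final position:** The side-camera fit puts the block from -79 to +71 mm along the tape and from -39 to +52 mm across. The inside of the tape is ±100 by ±70 mm. Both camera pictures agree, with bare bench visible between block and tape wherever the view is open, and nothing else appears to have moved.
- **Checks that failed or disagreed:**
  - In the last scene picture the network marked the pliers area as the block (p 0.3). That view's fit, and the fit combining both views, had to be thrown out, so the final numbers rest on the side view alone.
  - While the block stood, some side-view fits gave yaw angles up to 9.5° off. The scene fits and the pictures showed it square to within about 1°.

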